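# Close up the demagnetiser and start it with the stylus

### The arm

A 6-joint arm with a two-finger parallel gripper is mounted at the origin on the work surface. World frame = base frame: x ahead of the robot, y to its left, z up, the work surface at z = 0. Lengths are in m, angles in degrees, forces in N, time in s.
With the tool pointing down it reaches from about 0.4 to 0.825 m from the base axis. Payload 7 kg.
Tool frame: the origin (TCP) lies between the finger pads; the fingertips stand 19 mm ahead of it and the grasp point (between the pads) is the TCP; z points along the fingers, y is the line along which they close (so a half turn about z gives the same grasp; the last joint's range is limited). The gripper opens to 88 mm and grips with 3 to 60 N. Pads are 19 mm wide; open, the fingers measure 130 mm over their backs; the gripper's body (78 mm by 193 mm) begins 47 mm behind the grasp point.
Start: joints at [-53.795, 20.546, 0.682, 0, -70.136, -16.507], TCP at [0.227, -0.635, 0.246] pointing down, gripper open.
Joint ranges: [-176.03, 176.03], [-82.01, 121.73], [-58.28, 71.71], [-173.87, 95.51], [-174.79, -0.11], [-173.66, 173.66]. Speed limits (degrees/s): [136.94, 136.94, 172.46, 180, 180, 180].

### API

Orientations are given as [roll, pitch, yaw] about the fixed x, y, z axes, in that order (R = Rz(yaw) Ry(pitch) Rx(roll)).
In Python, from plant import get_obs, snapshot, close_job, spot_in, spot_point gives the robot as it stands.
- The arm moves only by the tool play_rows, never from a script. Its argument "plan" is a list of rows, each a list of 6 numbers: the shift along the tool's x, y, z in cm, then the turn, a rotation vector about the tool's x, y, z in degrees. A call has 1 to 20 rows; each row shifts and turns the commanded pose from where the row before left it, along the tool's axes as they then stand; what a row does not reach is not made up. A row lasts 1/12 s, in which the tool goes at most 41.7 mm and 7.16 degrees, less where a joint would pass 70% of its speed; a pose out of reach is approached as far as the arm can. A call is refused whole if a number of a shift passes 4.17 or a number of a turn 7.16, either way. A call with a gripper value outside its range is refused whole. "grip" is the finger opening in cm, from 0 to 8.76, set as the call begins (left out, the last holds). The fingers move at their own pace and stop on an object; the grip force is fixed at half the most. Time passes only in rows, so rows that do not move let the fingers close. It gives the time, the measured TCP pose, the force, the opening and the grip force at its end, in the units of the state.
- get_obs(): the state, without advancing time (a new reading comes with each control period).
- snapshot(name): name is "scene" or "top" or "wrist"; returns a dict with "frame" (400x640x3 uint8, red, green, blue), "fx", "fy", "cx", "cy" (pixels), "position" and "attitude" of the camera in the world. Camera axes: x right, y down, z forward; pixel columns grow to the right and rows downward; lengths in m; the calibration is good to about 2 mm. The wrist camera is an equidistant fisheye: a pixel r from the principal point sees the ray r / f radians off the axis. A picture is of the moment at which its call begins. There is no depth.
- close_job(): hands the job in; it is judged then, once.
Trained networks look in the newest picture that a camera, given by its name, has taken for a name from the list of things; names that differ only in an ending like _2 or _b are one class to them, and where a whole thing is asked for, a point or a joint stands for the part that bears it (a point fixed in the world has none). Each returns a list of dicts, best first, with "score" (0 to 1); they miss things now and then, are a little off and sometimes report something else, mostly with a low value. They report only what shows in the picture. A call takes as long as a camera call. They do not tell look-alikes from the thing itself.
- spot_in(camera, thing): "position" ([x, y, z] in m, in world coordinates, good to about 4 mm: the middle of the surface that is visible of it).
- spot_point(camera, thing): "position" ([x, y, z] in m, in world coordinates, good to about 4 mm: a listed point, or the origin of a listed thing).
The state is a dict: "clock": time; "joint_pos": joint angles; "qvel": joint speeds; "tau": joint torques, N m; "tool_pos": TCP position; "orientation": TCP orientation; "force": force on the tool from outside, world axes, zero at the start; "moment": the same for the moment, N m; "opening": finger opening in m; "gripper_force": force on a finger pad.
Only numpy, scipy, OpenCV 4.12 (cv2) and the standard library are available. Lean on these libraries where they do the work, as an engineer would, in place of code of your own. Each camera call takes 0.05 s, during which the arm holds its last target. There are 200 camera calls.

### The job

The bearing cap is already in the demagnetiser: close the green lid fully, then swing the red-handled clamp all the way down onto it. Then take the stylus from its stand, press the recessed red start button fully in with its tip for half a second, and hang the stylus back in its stand. Leave the micrometer, the spare bearing cap and the blue bottle where they are.

Things in the scene. Friction and masses are not known exactly. Their poses are not given: they have to be found in the camera images.
- demag: The demagnetiser: fixed grey open-topped box, 150 mm (its x) by 220 mm (its y), rim 70 mm above the bench. Origin: centre of its underside; its x axis points from the front to the hinge side (away from the robot at yaw 0), y to its left. A steel bracket 110 mm high outside its left wall carries the clamp. A dark iron bearing cap, 100 mm long, already lies inside.
- lid_hinge (a point): Middle of the lid's hinge axis, which runs along the box's y: at x = +75, y = 0, z = 70.5 mm in the box's frame.
- lid (a joint): Angle of the green lid, a plain plate 150 x 220 mm, 8 mm thick, no handle, hinged on the box's far rim. 0 = lying shut on the rim (top face 78 mm above the bench); grows as it opens; 1.57 = standing upright; at most 1.7 rad. Stiff hinge: stays where left, needs up to 6 N at its free edge to swing.
- lid_edge (a point): Middle of the lid's free edge, on its outer face (the top when shut), 150 mm from the hinge. Its x axis points along the lid to the hinge, its z axis out of the outer face.
- clamp_pivot (a point): The clamp's pivot, whose axis runs along the box's x: at x = 0, y = +135, z = 95.5 mm in the box's frame. The arm swings in the plane through this point.
- clamp (a joint): Angle of the swing clamp on the box's left (+y) side. 0 = fully down, arm level over the lid (pointing to the box's -y), rubber pad on the lid's top; grows as it swings up and away to the left; 1.57 = upright; at most 1.7 rad. Friction pivot: stays where left, needs 2 to 3 N at the handle. Arm 125 mm long from the pivot.
- clamp_handle (a point): On the clamp's red handle (65 mm long, 24 mm wide, 18 mm thick): middle of its outer face (the top when down), 92.5 mm out from the pivot and 9 mm off the arm's middle plane. Its z axis points out of that face, its y axis back along the arm.
- start_button (a joint): Travel of the red start button in m: 0 released, 0.005 fully pressed straight down. Springs back; about 1.2 N to start and 4 N fully in.
- start_button_top (a point): Centre of the red button's top, 13 mm across, 8 mm below the top face of the fixed grey control box (100 x 80 mm, 45 mm high), so 37 mm above the bench when released. It lies in a round well 17 mm wide, framed in yellow, too narrow for a finger.
- stylus_grip (a point): Centre of the upright orange grip (16 mm diameter, 70 mm long) of the stylus, a loose 130 mm tool of about 60 g. Its brass tip (6 mm diameter, widening to 12 mm from 20 to 28 mm up) ends 95 mm below this point; a black collar 28 mm across sits 35 to 40 mm below it, and hangs it in its stand, with this point 100 mm above the bench. z axis: up along the tool.
- stand_hole0 (a point): Mouth of the 18 mm wide through hole, 60 mm above the bench, in the centre of the top of the fixed wooden stand block (70 x 70 x 60 mm). With the stylus hung, the grip's centre is 40 mm above this point.
- micrometer: Bystander: large green C-frame outside micrometer lying flat, about 190 mm long, 20 mm high. Leave alone.
- spare_cap: Bystander: second dark iron bearing cap, 100 x 32 x 50 mm. Leave alone.
- spray: Bystander: blue bottle, 60 mm diameter, 190 mm tall, standing. Leave alone.
Mind the look-alikes: they are no part of the job. What is shaped like the part that bears stylus_grip but pink is not meant.

How it is judged:
By the outcome, as a careful person would: the job done as asked, in the order asked, and still so for the second after the job is handed in, with the robot touching nothing.
It also fails if it takes over 72 s, if anything falls off the work surface, if the arm or the gripper's body presses on something with over 40 N, if the wrist force passes 120 N, or if a joint passes its speed limit or range.

## Working session

There is one attempt and no reset: what is moved stays moved. The work goes in short steps, Python scripts to look and compute and a tool call to move; the robot and the scene stay as the last step left them, time stands still between calls to the robot, and variables do not carry over. Pictures are saved under pics/ and viewed, at most 10 in all, crops included, and the job is handed in when it is done.

Besides the shell and the picture viewer there is one more tool, called as name(argument=value, ...), one argument or row to a line, values as JSON. play_rows: Moves the arm, as the interface text tells. Its arguments: {"type":"object","properties":{"plan":{"type":"array","items":{"type":"array","items":{"type":"number"}}},"grip":{"type":"number"}},"required":["plan"]}

```bash
ls; mkdir -p pics
cat > look.py <<'E'
import cv2, numpy as np
from plant import *
def save(cam,name):
    s=snapshot(cam); cv2.imwrite(f'pics/{name}.png',s['frame'][:,:,::-1]); return s
E
python3 - <<'E'
from look import *
o=get_obs();print({k:np.round(v,3) for k,v in o.items()})
ims=[]
for c in('scene','top'):
    s=save(c,c+'0'); ims.append(s['frame']); print(c,np.round(s['position'],3),s['attitude'],s['fx'],s['cx'],s['cy'])
    for t in ['demag','lid_hinge','lid_edge','clamp_pivot','clamp_handle','start_button_top','stylus_grip','stand_hole0','micrometer','spare_cap','spray']:
        print(t,[(np.round(d['position'],3).tolist(),round(d['score'],2)) for d in spot_point(c,t)[:3]])
E
```

```text
pics
{'clock': np.float64(0.0), 'joint_pos': array([-5.3793e+01,  2.0592e+01,  6.3300e-01, -1.8000e-02, -7.0138e+01,
       -1.6506e+01]), 'qvel': array([ 0.066, -0.033, -0.028,  0.046,  0.111, -0.027]), 'tau': array([ 2.0000e-03, -5.8272e+01,  2.9305e+01,  6.9970e+00,  7.0000e-03,
       -0.0000e+00]), 'tool_pos': array([ 0.227, -0.635,  0.245]), 'orientation': array([ 1.79903e+02, -1.10000e-02, -1.60305e+02]), 'force': array([-0.419,  0.712,  0.233]), 'moment': array([-0.004, -0.044,  0.006]), 'gripper_force': np.float64(0.0), 'opening': np.float64(0.088)}
scene [ 1.224 -0.659  1.073] [-135.93308951   -0.46597952   44.67131157] 453.43625967209937 323.67055385533905 207.23242235006055
demag [([0.566, 0.157, 0.001], 0.56)]
lid_hinge [([0.64, 0.166, 0.07], 0.88)]
lid_edge [([0.616, 0.161, 0.22], 0.78)]
clamp_pivot [([0.551, 0.291, 0.094], 0.5)]
clamp_handle [([0.545, 0.302, 0.188], 0.44)]
start_button_top []
stylus_grip [([0.494, -0.224, 0.099], 0.56), ([0.494, -0.138, 0.098], 0.48), ([0.406, -0.224, 0.093], 0.48)]
stand_hole0 [([0.493, -0.222, 0.064], 0.89)]
micrometer []
spare_cap [
[... 186 characters left out ...]
4 319.5105500455863 201.09916757373264
demag [([0.566, 0.157, 0.0], 0.82), ([0.751, -0.003, -0.001], 0.6)]
lid_hinge [([0.644, 0.169, 0.068], 0.78), ([0.548, 0.292, 0.097], 0.48)]
lid_edge [([0.619, 0.167, 0.218], 0.78), ([0.525, -0.413, 0.001], 0.74)]
clamp_pivot [([0.547, 0.293, 0.095], 0.52), ([0.57, 0.159, -0.002], 0.28)]
clamp_handle [([0.548, 0.297, 0.19], 0.59)]
start_button_top [([0.571, 0.159, -0.002], 0.25)]
stylus_grip [([0.407, -0.221, 0.094], 0.46), ([0.495, -0.224, 0.103], 0.39), ([0.495, -0.139, 0.092], 0.39)]
stand_hole0 [([0.495, -0.228, 0.061], 0.84)]
micrometer [([0.525, -0.417, -0.002], 0.65)]
spare_cap [([0.754, -0.003, 0.0], 0.63)]
spray [([0.562, 0.484, -0.002], 0.55)]
```

View pics/scene0.png

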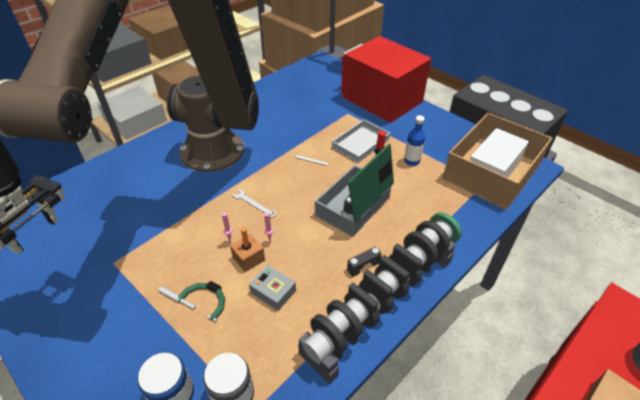

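View pics/top0.png

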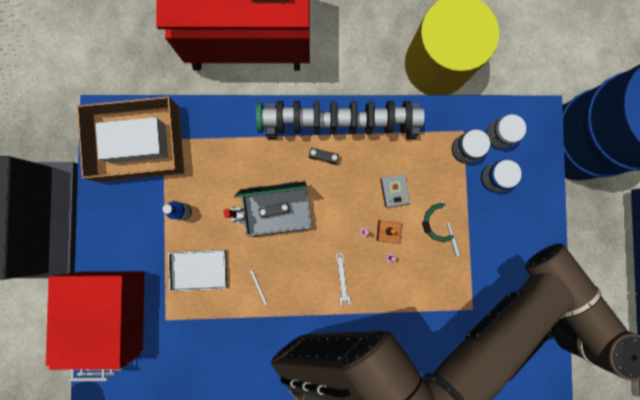

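The scene view shows the green lid standing nearly upright at (372,185) with the red clamp handle at (382,140). The control box is at (272,287), with its yellow-framed button at (275,284).

There are three stylus candidates in this view: orange at (245,240) in the wooden block, and pinks at (226,225) and (268,225). The orange one in the block fits the description. I'll confirm it in a crop.

Run:
```python
import cv2,numpy as np
a=cv2.imread('pics/scene0.png')[200:310,205:305]; b=cv2.imread('pics/top0.png')[165:275,350:450]
cv2.imwrite('pics/crop1.png',np.hstack([cv2.resize(x,(400,440),interpolation=cv2.INTER_CUBIC) for x in(a,b)]))
from scipy.spatial.transform import Rotation as R
from look import *
for c in('scene','top'):
    s=snapshot(c); hsv=cv2.cvtColor(s['frame'],cv2.COLOR_RGB2HSV)
    x0,x1,y0,y1=(250,300,265,310) if c=='scene' else (380,412,172,210)
    m=cv2.inRange(hsv,(22,90,90),(34,255,255)); k=np.zeros_like(m);k[y0:y1,x0:x1]=1;m=m*k
    y,x=np.nonzero(m); pts=np.column_stack([x,y]).astype(np.float32)
    r=cv2.minAreaRect(pts);print(c,len(x),r, pts.mean(0))
    u=np.array(r[0]); d=R.from_euler('xyz',s['attitude'],degrees=True).apply([(u[0]-s['cx'])/s['fx'],(u[1]-s['cy'])/s['fy'],1])
    p=np.array(s['position']);print(p+d*(0.045-p[2])/d[2])
```

```text
scene 31 ((275.25, 284.75), (9.899494171142578, 12.020814895629883), 45.0) [275.1613  285.58066]
[ 0.64259772 -0.24622923  0.045     ]
top 13 ((394.9385070800781, 186.5076904296875), (8.18629264831543, 9.426640510559082), 82.87498474121094) [395.23077 186.6923 ]
[ 0.64556413 -0.24853551  0.045     ]
```

View pics/crop1.png

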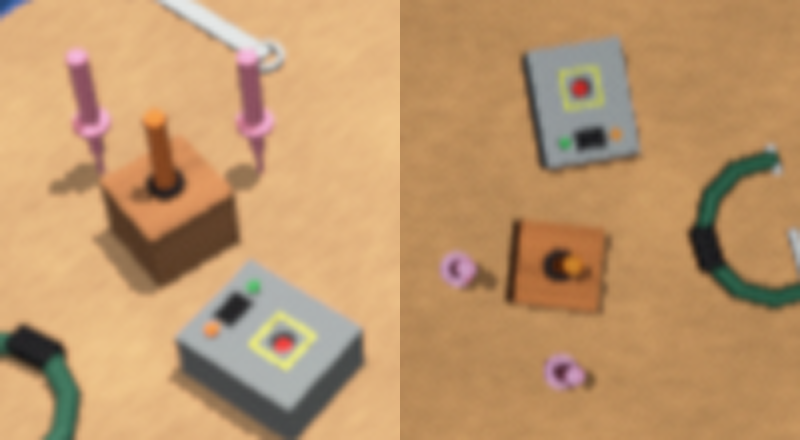

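The crop confirms it: the orange stylus sits in the wooden block, at world (0.494,-0.224). The pink ones stand free beside it. The button is near (0.644,-0.2475), and the box yaw is about 7.5°.

Next I'll move behind the lid.

Add to look.py:
```python
from scipy.spatial.transform import Rotation as R
def rel(p,rpy=None):
    o=get_obs(); r=R.from_euler('xyz',o['orientation'],degrees=True)
    d=r.inv().apply(np.array(p)-o['tool_pos'])*100
    t=[0,0,0] if rpy is None else (r.inv()*R.from_euler('xyz',rpy,degrees=True)).as_rotvec(degrees=True)
    print('pos',np.round(o['tool_pos'],4),'rpy',np.round(o['orientation'],1),'F',np.round(o['force'],1),'t',round(float(o['clock']),2))
    print('rel cm',np.round(d,2),'turn',np.round(t,1))
def box(x,y,z,o=(0.566,0.157),yaw=7.5):
    c,s=np.cos(np.radians(yaw)),np.sin(np.radians(yaw)); return np.array([o[0]+c*x-s*y,o[1]+s*x+c*y,z])
```

```text
(no output)
```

play_rows(
  plan=[
    [-1.5,1.2,-0.6,0,0,0],
    [-3,2.4,-0.6,0,0,0],
    [-3,2.4,-0.6,0,0,0],
    [-3,2.4,-0.6,0,0,0],
    [-3,2.4,-0.6,0,0,0],
    [-3,2.4,-0.6,0,0,0],
    [-3,2.4,-0.6,0,0,0],
    [-3,2.4,-0.6,0,0,0],
    [-3,2.4,-0.6,0,0,0],
    [-3,2.4,0,0,0,0],
    [-3,2.4,0,0,0,0],
    [-3,2.4,0,0,0,0],
    [-3,2.4,0,0,0,0],
    [-3,2.4,0,0,0,0],
    [-3,2.4,0,0,0,0],
    [-3,2.4,0,0,0,0],
    [-3,2.4,0,0,0,0],
    [-3,2.4,0,0,0,0],
    [-3,2.4,0,0,0,0],
    [-3,2.4,0,0,0,0],
  ],
  grip=0,
)

```text
clock: 2.97
tool_pos: [0.6212, 0.0042, 0.2999]
orientation: [-180.0, 0.0, -160.3]
force: [0.6, -0.9, -0.0]
opening: 0.0005
gripper_force: 0.0
```

```bash
python3 -c "
from look import *
rel(box(.125,-.03,.30),(180,0,-172.5))"
```

```text
pos [0.6212 0.0042 0.2999] rpy [-180.     0.  -160.3] F [ 0.6 -0.9 -0. ] t 2.97
rel cm [-1.154e+01  1.067e+01 -1.000e-02] turn [-0.   0.  12.2]
```

play_rows(
  plan=[
    [-2.9,2.7,0,0,0,0],
    [-2.9,2.7,0,0,0,0],
    [-2.9,2.7,0,0,0,0],
    [-2.85,2.6,0,0,0,0],
    [0,0,0,0,0,6.1],
    [0,0,0,0,0,6.1],
    [0,0,2,0,0,0],
    [0,0,2,0,0,0],
    [0,0,2,0,0,0],
    [0,0,2,0,0,0],
    [0,0,0,0,0,0],
  ],
)

```text
clock: 3.88
tool_pos: [0.6911, 0.1415, 0.2147]
orientation: [-179.9, -0.4, -172.5]
force: [-0.6, -0.4, -0.8]
opening: 0.0006
gripper_force: 0.0
```

```bash
python3 -c "
from look import *
rel(box(.0925,-.03,.2195),(180,0,-172.5))
for c in('scene','top'):
  snapshot(c)
  for t in('lid_edge','lid_hinge'): print(c,t,[(np.round(d['position'],3),d['score']) for d in spot_point(c,t)[:1]])"
```

```text
pos [0.6911 0.1415 0.2147] rpy [-179.9   -0.4 -172.5] F [-0.6 -0.4 -0.8] t 3.88
rel cm [ 2.95  0.17 -0.46] turn [-0.1 -0.4 -0. ]
scene lid_edge []
scene lid_hinge [(array([0.642, 0.166, 0.073]), 0.61)]
top lid_edge [(array([0.617, 0.164, 0.217]), 0.84)]
top lid_hinge [(array([0.64 , 0.167, 0.069]), 0.96)]
```

play_rows(
  plan=[
    [1.5,0,-0.3,0,0,0],
    [1.45,0,-0.15,0,0,0],
    [1.14,0,0.04,0,0,0],
    [1.14,0,0.04,0,0,0],
    [1.11,0,0.2,0,0,0],
    [1.11,0,0.26,0,0,0],
    [1.06,0,0.4,0,0,0],
    [1.06,0,0.44,0,0,0],
    [0.97,0,0.6,0,0,0],
    [0.97,0,0.6,0,0,0],
    [0.85,0,0.75,0,0,0],
    [0.85,0,0.75,0,0,0],
    [0,0,0,0,0,0],
  ],
)

```text
clock: 5.27
tool_pos: [0.5614, 0.1248, 0.1839]
orientation: [179.9, 0.1, -172.5]
force: [-0.7, -1.2, 1.0]
opening: 0.0004
gripper_force: 0.0
```

```bash
python3 -c "
from look import *
rel(box(.075-.0848,-.03,.0705+.1083),(180,0,-172.5))
for c in('scene','top'):
  save(c,c+'1')
  for t in('lid_edge',): print(c,t,[(np.round(d['position'],3),d['score']) for d in spot_point(c,t)[:1]])"
```

```text
pos [0.5614 0.1248 0.1839] rpy [ 1.799e+02  1.000e-01 -1.725e+02] F [-0.7 -1.2  1. ] t 5.27
rel cm [0.1  0.13 0.51] turn [ 0.1  0.1 -0. ]
scene lid_edge [(array([0.538, 0.153, 0.178]), 0.68)]
top lid_edge []
```

play_rows(
  plan=[
    [0.05,0,0.5,0,0,0],
    [0.7,0,0.89,0,0,0],
    [0.7,0,0.89,0,0,0],
    [0.54,0,1.0,0,0,0],
    [0.54,0,1.0,0,0,0],
    [0.35,0,1.07,0,0,0],
    [0.35,0,1.07,0,0,0],
    [0.16,0,1.1,0,0,0],
    [0.16,0,1.1,0,0,0],
    [0,0,0.3,0,0,0],
    [0,0,0.2,0,0,0],
    [0,0,0,0,0,0],
  ],
)

```text
clock: 6.47
tool_pos: [0.5279, 0.1205, 0.0973]
orientation: [-180.0, 0.2, -172.4]
force: [-22.1, -0.6, 54.3]
opening: 0.0005
gripper_force: 27.0
```

```bash
python3 -c "
from look import *
rel(box(.075-.12,-.03,.097),(180,0,-172.5))
for c in('scene',):
  save(c,c+'2')
  for t in('lid_edge','clamp_handle','clamp_pivot'): print(c,t,[(np.round(d['position'],3),d['score']) for d in spot_point(c,t)[:1]])"
```

```text
pos [0.5279 0.1205 0.0973] rpy [-180.     0.2 -172.4] F [-22.1  -0.6  54.3] t 6.47
rel cm [0.25 0.12 0.03] turn [-0.   0.2  0.1]
scene lid_edge []
scene clamp_handle [(array([0.554, 0.3  , 0.185]), 0.71)]
scene clamp_pivot [(array([0.553, 0.289, 0.095]), 0.7)]
```

play_rows(
  plan=[
    [0,0,-1.5,0,0,0],
    [0,0,-3,0,0,0],
    [0,0,-4,0,0,0],
    [0,0,-4,0,0,0],
    [0,0,-4,0,0,0],
    [0,0,-4,0,0,0],
    [-0.8,3.7,0,0,0,0],
    [-0.8,3.7,0,0,0,0],
    [-0.8,3.7,0,0,0,0],
    [-0.8,3.7,0,0,0,0],
    [-0.8,3.7,0,0,0,0],
    [-0.8,3.6,0,0,0,0],
    [0,0,0,0,0,-6.95],
    [0,0,0,0,0,-6.95],
    [0,0,0,0,0,-6.95],
    [0,0,0,0,0,-6.95],
    [0,0,0,0,0,-6.95],
    [0,0,0,0,0,-6.95],
    [0,0,0,0,0,-6.95],
    [0,0,0,0,0,-6.95],
  ],
)

```text
clock: 8.33
tool_pos: [0.546, 0.3456, 0.2965]
orientation: [180.0, -0.0, -116.6]
force: [-0.2, 0.2, 0.4]
opening: 0.0003
gripper_force: 0.0
```

play_rows(
  plan=[
    [0,0,0,0,0,-6.9],
    [0,0,0,0,0,-6.9],
    [0,0,0,0,0,-6.9],
    [0,0,0,0,0,-6.9],
    [0,0,0,0,0,-6.9],
    [0,0,0,0,0,0],
  ],
)

```text
clock: 8.83
tool_pos: [0.546, 0.3456, 0.2966]
orientation: [180.0, -0.0, -82.1]
force: [-0.4, -0.2, -0.1]
opening: 0.0009
gripper_force: 0.0
```

```bash
python3 -c "
from look import *
rel(box(0,.19,.2245),(180,0,-82.5))
for c in('scene','top'):
  save(c,c+'3')
  for t in('lid_edge','clamp_handle','clamp_pivot'): print(c,t,[(np.round(d['position'],3),d['score']) for d in spot_point(c,t)[:1]])"
```

```text
pos [0.546  0.3456 0.2966] rpy [180.   -0.  -82.1] F [-0.4 -0.2 -0.1] t 8.83
rel cm [-0.05  0.48  7.21] turn [ 0.  -0.   0.4]
scene lid_edge [(array([0.494, 0.147, 0.077]), 0.61)]
scene clamp_handle [(array([0.548, 0.307, 0.186]), 0.56)]
scene clamp_pivot [(array([0.548, 0.292, 0.097]), 0.48)]
top lid_edge [(array([0.494, 0.149, 0.078]), 0.93)]
top clamp_handle [(array([0.546, 0.297, 0.188]), 0.57)]
top clamp_pivot [(array([0.548, 0.293, 0.098]), 0.64)]
```

View pics/scene3.png

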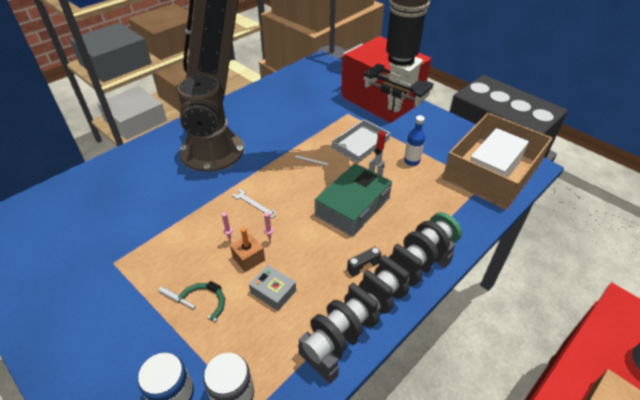

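The picture shows the lid lying shut at (355,197), with the edge at z=0.077. The red handle is upright at (380,140), and the gripper is clear of it to its left.

play_rows(
  plan=[
    [0,0.2,1.8,0,0,0],
    [0,0.2,2.7,0,0,0],
    [0,0,2.7,0,0,0],
    [1.0,0,0,0,0,0],
    [1.3,0,0,0,0,0],
    [1.3,0,0,0,0,0],
    [0.96,0,0,0,0,0],
    [0.96,0,0,0,0,0],
    [0.95,0,0.15,0,0,0],
    [0.95,0,0.2,0,0,0],
    [0.9,0,0.3,0,0,0],
    [0.9,0,0.36,0,0,0],
    [0.83,0,0.46,0,0,0],
    [0.83,0,0.52,0,0,0],
    [0.74,0,0.62,0,0,0],
    [0.73,0,0.62,0,0,0],
    [0.62,0,0.74,0,0,0],
    [0.61,0,0.74,0,0,0],
    [0,0,0,0,0,0],
  ],
)

```text
clock: 10.82
tool_pos: [0.5588, 0.2088, 0.1757]
orientation: [179.8, -0.1, -82.5]
force: [-1.1, -0.0, -0.3]
opening: 0.0004
gripper_force: 0.0
```

```bash
python3 -c "
from look import *
rel(box(0,.135-.0808,.0955+.0818),(180,0,-82.5))
for c in('scene','top'):
  save(c,c+'4')
  for t in('clamp_handle',): print(c,t,[(np.round(d['position'],3),d['score']) for d in spot_point(c,t)[:1]])"
```

```text
pos [0.5588 0.2088 0.1757] rpy [ 1.798e+02 -1.000e-01 -8.250e+01] F [-1.1 -0.  -0.3] t 10.82
rel cm [-0.19 -0.04 -0.16] turn [ 0.2 -0.1  0. ]
scene clamp_handle [(array([0.562, 0.217, 0.147]), 0.55)]
top clamp_handle []
```

play_rows(
  plan=[
    [0.3,0,0.85,0,0,0],
    [0.45,0,0.85,0,0,0],
    [0.33,0,0.9,0,0,0],
    [0.32,0,0.9,0,0,0],
    [0.16,0,0.9,0,0,0],
    [0.16,0,0.9,0,0,0],
    [0,0,0.2,0,0,0],
    [0,0,0.1,0,0,0],
    [0,0,0,0,0,0],
  ],
)

```text
clock: 11.77
tool_pos: [0.562, 0.1929, 0.1235]
orientation: [-180.0, -0.0, -82.4]
force: [-6.6, -1.8, 19.2]
opening: 0.0006
gripper_force: 9.4
```

```bash
python3 -c "
from look import *
rel(box(0,.135-.1,.1235),(180,0,-82.5))
for c in('scene','top'):
  save(c,c+'5')
  for t in('clamp_handle',): print(c,t,[(np.round(d['position'],3),d['score']) for d in spot_point(c,t)[:1]])"
```

```text
pos [0.562  0.1929 0.1235] rpy [-180.    -0.   -82.4] F [-6.6 -1.8 19.2] t 11.77
rel cm [0.12 0.07 0.  ] turn [-0.  -0.   0.1]
scene clamp_handle [(array([0.561, 0.201, 0.104]), 0.62)]
top clamp_handle []
```

The clamp is down: the handle is at z=0.104 (0.1045 expected) with 19 N pressed on it. Next is the stylus.

play_rows(
  plan=[
    [0,0,-2,0,0,0],
    [0,0,-3.7,0,0,0],
    [0,0,-3.7,0,0,0],
    [0,0,-3.7,0,0,0],
    [3.35,1.0,0,0,0,0],
    [3.35,1.0,0,0,0,0],
    [3.35,1.0,0,0,0,0],
    [3.35,1.0,0,0,0,0],
    [3.35,1.0,0,0,0,0],
    [3.35,1.0,0,0,0,0],
    [3.35,1.0,0,0,0,0],
    [3.35,1.0,0,0,0,0],
    [3.35,1.0,0,0,0,0],
    [3.35,1.0,0,0,0,0],
    [3.35,1.0,0,0,0,0],
    [3.35,1.0,0,0,0,0],
  ],
  grip=0,
)

```text
clock: 13.3
tool_pos: [0.4953, -0.2226, 0.2521]
orientation: [179.9, 0.0, -82.4]
force: [1.4, -0.1, 0.8]
opening: 0.0006
gripper_force: 0.0
```

play_rows(
  plan=[
    [0,0,0,0,0,-6.25],
    [0,0,0,0,0,-6.25],
    [0,0,0,0,0,-6.25],
    [0,0,0,0,0,-6.25],
    [0,0,0,0,0,-6.25],
    [0,0,0,0,0,-6.25],
    [0,0,0,0,0,0],
    [0,0,0,0,0,0],
  ],
  grip=4.5,
)

```text
clock: 13.97
tool_pos: [0.4959, -0.221, 0.2522]
orientation: [180.0, 0.1, -45.1]
force: [0.5, -0.1, 0.6]
opening: 0.0438
gripper_force: 0.0
```

Run:
```python
from look import *
rel((.494,-.224,.25),(180,0,-45))
for c in('wrist','scene','top'):
  s=save(c,c+'6')
  if c=='wrist':print({k:v for k,v in s.items() if k!='frame'})
  for t in('stylus_grip','stand_hole0','start_button_top','clamp_handle'): print(c,t,[(np.round(d['position'],3).tolist(),round(d['score'],2)) for d in spot_point(c,t)[:3]])
```

```text
pos [ 0.4959 -0.221   0.2522] rpy [ 1.80e+02  1.00e-01 -4.51e+01] F [ 0.5 -0.1  0.6] t 13.97
rel cm [0.08 0.35 0.22] turn [ 0.   0.1 -0.1]
{'fx': 309.70691628693146, 'fy': 309.70691628693146, 'cx': 319.1276716475599, 'cy': 201.7556019682088, 'position': array([ 0.55391541, -0.27838976,  0.39119811]), 'attitude': array([ 1.62747203e+02, -6.72291060e-02, -1.35095896e+02])}
wrist stylus_grip [([0.407, -0.225, 0.099], 0.95), ([0.491, -0.136, 0.091], 0.61), ([0.495, -0.223, 0.097], 0.6)]
wrist stand_hole0 [([0.495, -0.226, 0.058], 0.68)]
wrist start_button_top [([0.646, -0.243, 0.04], 0.43)]
wrist clamp_handle []
scene stylus_grip [([0.496, -0.225, 0.094], 0.72), ([0.495, -0.138, 0.098], 0.63), ([0.404, -0.227, 0.093], 0.53)]
scene stand_hole0 [([0.491, -0.223, 0.061], 0.72)]
scene start_button_top []
scene clamp_handle [([0.561, 0.2, 0.104], 0.79)]
top stylus_grip [([0.408, -0.222, 0.092], 0.49)]
top stand_hole0 []
top start_button_top []
top clamp_handle [([0.563, 0.194, 0.104], 0.74)]
```

View pics/wrist6.png

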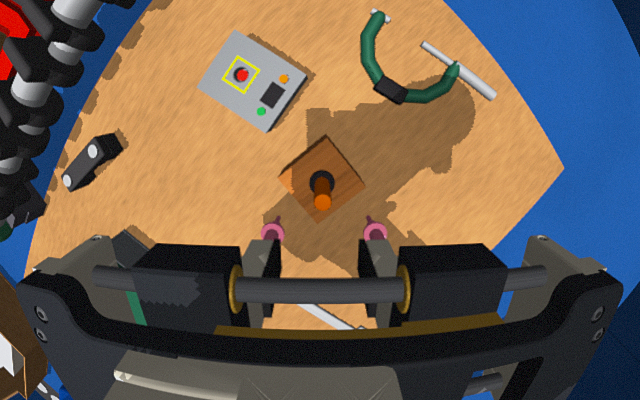

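The wrist view shows the orange stylus in the block (top at (322,201), collar at (321,183)). The pinks are at (272,232) and (375,232), outside the finger path. The button is at (241,74).

```bash
cat >> look.py <<'E'
def wray(s,u,z):
    v=np.array(u)-[s['cx'],s['cy']]; r=np.hypot(*v); a=r/s['fx']
    d=R.from_euler('xyz',s['attitude'],degrees=True).apply([np.sin(a)*v[0]/r,np.sin(a)*v[1]/r,np.cos(a)])
    p=np.array(s['position']); return np.round(p+d*(z-p[2])/d[2],4)
def blob(f,lo,hi,roi):
    x0,x1,y0,y1=roi; m=cv2.inRange(cv2.cvtColor(f,cv2.COLOR_RGB2HSV)[y0:y1,x0:x1],lo,hi)
    y,x=np.nonzero(m); return (x.min()+x.max())/2+x0,(y.min()+y.max())/2+y0,np.ptp(x)+1,np.ptp(y)+1
E
python3 - <<'E'
from look import *
s=snapshot('wrist'); f=s['frame']
b=blob(f,(24,120,120),(34,255,255),(210,275,45,105)); print('yellow',b,wray(s,b[:2],.045))
b=blob(f,(6,200,190),(16,255,255),(305,340,190,215)); print('top',b,wray(s,(b[0],b[1]),.135))
b=blob(f,(0,0,0),(180,255,45),(300,345,165,195)); print('collar',b,wray(s,b[:2],.064))
rel((.4945,-.2245,.105),(180,0,-45))
E
```

```text
yellow (np.float64(241.5), np.float64(74.5), np.int64(38), np.int64(38)) [ 0.6449 -0.2462  0.045 ]
top (np.float64(322.5), np.float64(202.0), np.int64(16), np.int64(15)) [ 0.4956 -0.2241  0.135 ]
collar (np.float64(322.0), np.float64(180.5), np.int64(25), np.int64(20)) [ 0.4972 -0.2259  0.064 ]
pos [ 0.4962 -0.221   0.253 ] rpy [180.   -0.  -44.9] F [-0.4  0.2 -0.4] t 14.77
rel cm [ 0.12  0.37 14.8 ] turn [ 0.  -0.   0.1]
```

play_rows(
  plan=[
    [0.2,0.3,1.5,0,0,0],
    [0,0,3,0,0,0],
    [0,0,3,0,0,0],
    [0,0,3,0,0,0],
    [0,0,2.5,0,0,0],
    [0,0,1.5,0,0,0],
    [0,0,0.3,0,0,0],
    [0,0,0,0,0,0],
  ],
)

```text
clock: 15.43
tool_pos: [0.495, -0.2246, 0.1041]
orientation: [179.9, 0.1, -44.9]
force: [-0.2, -0.1, 0.3]
opening: 0.045
gripper_force: 0.0
```

play_rows(
  plan=[
    [0,0,0,0,0,0],
    [0,0,0,0,0,0],
    [0,0,0,0,0,0],
    [0,0,0,0,0,0],
    [0,0,0,0,0,0],
    [0,0,0,0,0,0],
    [0,0,0,0,0,0],
    [0,0,0,0,0,0],
  ],
  grip=0,
)

```text
clock: 16.1
tool_pos: [0.4959, -0.2246, 0.1056]
orientation: [-180.0, -0.1, -44.9]
force: [-0.9, 0.9, 6.1]
opening: 0.0155
gripper_force: 30.0
```

play_rows(
  plan=[
    [0,0,-0.5,0,0,0],
    [0,0,-1.5,0,0,0],
    [0,0,-2,0,0,0],
    [0,0,-2,0,0,0],
    [0,0,-2,0,0,0],
    [0,0,-2,0,0,0],
    [0,0,-1,0,0,0],
    [0,0,0,0,0,0],
  ],
)

```text
clock: 16.77
tool_pos: [0.4967, -0.2248, 0.2173]
orientation: [-179.9, -0.2, -44.9]
force: [0.9, -1.0, -0.7]
opening: 0.0156
gripper_force: 30.0
```

Run:
```python
from look import *
rel((.645,-.2465,.2166),(180,0,-45))
s=save('wrist','wrist7')
cv2.imwrite('pics/crop7.png',cv2.resize(s['frame'][40:300,180:460,::-1],None,fx=2,fy=2))
for t in ('stylus_grip','stand_hole0','start_button_top'): print(t,[(np.round(d['position'],3).tolist(),round(d['score'],2)) for d in spot_point('wrist',t)[:3]])
f=s['frame'];b=blob(f,(24,120,120),(34,255,255),(200,275,45,120)); print('yellow',b,wray(s,b[:2],.045))
```

```text
pos [ 0.4967 -0.2248  0.2173] rpy [-179.9   -0.2  -44.9] F [ 0.9 -1.  -0.7] t 16.77
rel cm [12.04 -8.93  0.13] turn [-0.1 -0.2  0.1]
stylus_grip [([0.498, -0.223, 0.209], 0.9)]
stand_hole0 [([0.497, -0.226, 0.056], 0.67)]
start_button_top [([0.642, -0.243, 0.037], 0.58)]
yellow (np.float64(231.5), np.float64(74.5), np.int64(42), np.int64(42)) [ 0.6448 -0.2463  0.045 ]
```

View pics/crop7.png

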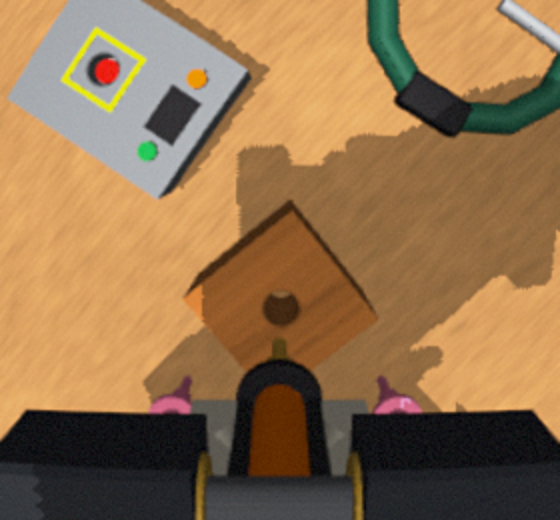

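The stylus is held upright, its tip showing at crop (280,348), just past the collar. The empty hole is at (281,307) and the button well at (103,70). Now I'll go above the button.

play_rows(
  plan=[
    [1,-0.75,0,0,0,0],
    [2,-1.49,0,0,0,0],
    [2,-1.49,0,0,0,0],
    [2,-1.49,0,0,0,0],
    [2,-1.49,0,0,0,0],
    [2,-1.49,0,0,0,0],
    [1,-0.75,1,0,0,0],
    [0,0,1.5,0,0,0],
    [0,0,1.5,0,0,0],
    [0,0,0.8,0,0,0],
    [0,0,0,0,0,0],
    [0,0,0,0,0,0],
  ],
)

```text
clock: 17.97
tool_pos: [0.6436, -0.246, 0.1661]
orientation: [179.9, 0.1, -44.9]
force: [0.3, 0.2, -0.1]
opening: 0.0156
gripper_force: 30.0
```

Run:
```python
from look import *
rel((.645,-.2463,.1396),(180,0,-45))
s=save('wrist','wrist8'); f=s['frame']
b=blob(f,(24,120,120),(34,255,255),(270,370,150,230)); print('yellow',b,wray(s,b[:2],.045))
b=blob(f,(0,180,150),(4,255,255),(270,370,150,230)); print('red',b,wray(s,b[:2],.037))
a=cv2.resize(f[150:250,270:370,::-1],(500,500),interpolation=cv2.INTER_CUBIC)
t=save('scene','scene8')['frame'][:,:,::-1][210:310,225:325]
cv2.imwrite('pics/crop8.png',np.hstack([a,cv2.resize(t,(300,300)).repeat(1,0)[:300] if 0 else cv2.copyMakeBorder(cv2.resize(t,(300,300),interpolation=cv2.INTER_CUBIC),0,200,0,0,0)]))
```

```text
pos [ 0.6436 -0.246   0.1661] rpy [ 1.799e+02  1.000e-01 -4.490e+01] F [ 0.3  0.2 -0.1] t 17.97
rel cm [ 0.13 -0.08  2.65] turn [0.1 0.1 0.1]
yellow (np.float64(318.5), np.float64(198.0), np.int64(52), np.int64(43)) [ 0.6471 -0.2485  0.045 ]
red (np.float64(318.0), np.float64(198.5), np.int64(13), np.int64(14)) [ 0.6454 -0.2461  0.037 ]
```

View pics/crop8.png

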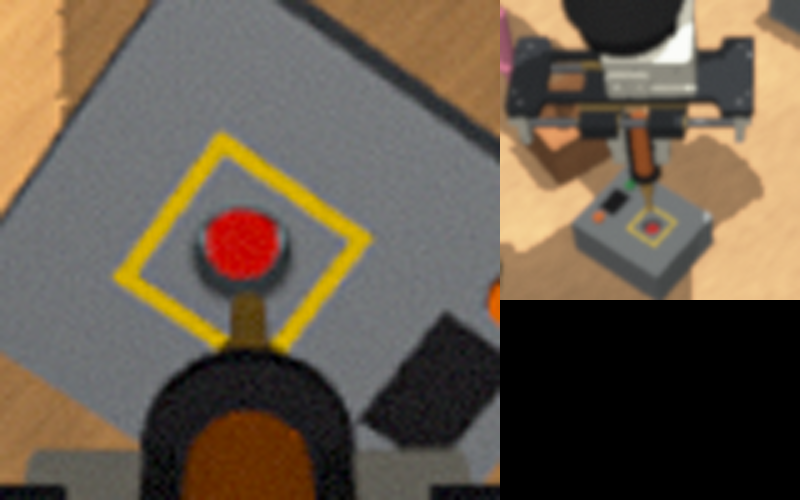

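The tip shows at crop (248,295), straight and just short of the button at (243,244). I'll project both.

Run:
```python
from look import *
s=snapshot('wrist')
for u in((319.6,209.4),(319.6,207.5)): print(wray(s,u,.0655))
print(wray(s,(318.4,198.7),.037), wray(s,(318.4,199),.045)); rel((.6454,-.2462,.136))
```

```text
[ 0.6445 -0.2463  0.0655]
[ 0.6456 -0.2474  0.0655]
[ 0.6457 -0.246   0.037 ] [ 0.6472 -0.2475  0.045 ]
pos [ 0.6443 -0.2461  0.1681] rpy [-1.80e+02 -1.00e-01 -4.49e+01] F [0.6 0.7 0.4] t 18.12
rel cm [ 0.08 -0.07  3.21] turn [0 0 0]
```

play_rows(
  plan=[
    [0,-0.07,0.5,0,0,0],
    [0,0,0.8,0,0,0],
    [0,0,0.8,0,0,0],
    [0,0,0.5,0,0,0],
    [0,0,0.2,0,0,0],
    [0,0,0,0,0,0],
    [0,0,0,0,0,0],
  ],
)

```text
clock: 18.7
tool_pos: [0.6443, -0.2455, 0.1388]
orientation: [180.0, 0.0, -44.9]
force: [0.4, 0.6, -1.2]
opening: 0.0155
gripper_force: 30.0
```

play_rows(
  plan=[
    [0,0,0.2,0,0,0],
    [0,0,0.2,0,0,0],
    [0,0,0.15,0,0,0],
    [0,0,0,0,0,0],
  ],
)

```text
clock: 19.03
tool_pos: [0.6446, -0.2455, 0.1338]
orientation: [-180.0, -0.1, -44.9]
force: [-0.8, 0.1, 2.6]
opening: 0.0155
gripper_force: 30.0
```

play_rows(
  plan=[
    [0,0,0.1,0,0,0],
    [0,0,0.1,0,0,0],
    [0,0,0,0,0,0],
  ],
)

```text
clock: 19.28
tool_pos: [0.6448, -0.2456, 0.1325]
orientation: [-180.0, -0.1, -44.9]
force: [0.3, -0.2, 6.2]
opening: 0.0153
gripper_force: 30.0
```

play_rows(
  plan=[
    [0,0,0.1,0,0,0],
    [0,0,0.05,0,0,0],
    [0,0,0,0,0,0],
    [0,0,0,0,0,0],
    [0,0,0,0,0,0],
    [0,0,0,0,0,0],
    [0,0,0,0,0,0],
    [0,0,0,0,0,0],
    [0,0,0,0,0,0],
    [0,0,0,0,0,0],
    [0,0,0,0,0,0],
    [0,0,0,0,0,0],
  ],
)

```text
clock: 20.28
tool_pos: [0.645, -0.2458, 0.1322]
orientation: [-179.9, -0.1, -44.9]
force: [-1.7, 0.7, 11.6]
opening: 0.0154
gripper_force: 30.0
```

The button bottomed out: the tip is at about z=0.0316, held under more than 6 N for over 0.8 s. I'll lift and go back over the stand.

play_rows(
  plan=[
    [0,0,-0.5,0,0,0],
    [0,0,-1.5,0,0,0],
    [0,0,-2,0,0,0],
    [0,0,-2,0,0,0],
    [0,0,-2,0,0,0],
    [0,0,-0.8,0,0,0],
    [-1,0.75,0,0,0,0],
    [-2,1.5,0,0,0,0],
    [-2,1.5,0,0,0,0],
    [-2,1.5,0,0,0,0],
    [-2,1.5,0,0,0,0],
    [-2,1.5,0,0,0,0],
    [-1,0.8,0,0,0,0],
    [0,0,0,0,0,0],
    [0,0,0,0,0,0],
  ],
)

```text
clock: 21.53
tool_pos: [0.4948, -0.2247, 0.2179]
orientation: [-180.0, 0.0, -44.9]
force: [0.8, 0.2, -0.3]
opening: 0.0156
gripper_force: 30.0
```

Run:
```python
from look import *
rel((.496,-.2247,.1056),(180,0,-45))
s=save('wrist','wrist9'); f=s['frame']
cv2.imwrite('pics/crop9.png',cv2.resize(f[150:250,270:370,::-1],(500,500),interpolation=cv2.INTER_CUBIC))
for t in ('stylus_grip','stand_hole0'): print(t,[(np.round(d['position'],3).tolist(),round(d['score'],2)) for d in spot_point('wrist',t)[:3]])
print('hole',wray(s,(320.5,193.5),.06))
```

```text
pos [ 0.4948 -0.2247  0.2179] rpy [-180.     0.   -44.9] F [ 0.8  0.2 -0.3] t 21.53
rel cm [ 0.09 -0.08 11.23] turn [-0.   0.   0.1]
stylus_grip [([0.494, -0.222, 0.211], 0.97)]
stand_hole0 [([0.495, -0.226, 0.058], 0.85)]
hole [ 0.4927 -0.2241  0.06  ]
```

View pics/crop9.png

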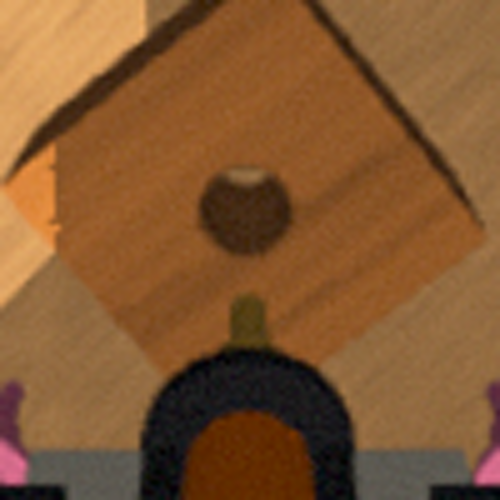

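The hole is at crop (246,211), directly under the tool line, with the tip at (248,295). Both line up within about 1 mm, so I'll lower.

play_rows(
  plan=[
    [0,0,1,0,0,0],
    [0,0,1.5,0,0,0],
    [0,0,1.5,0,0,0],
    [0,0,1,0,0,0],
    [0,0,1,0,0,0],
    [0,0,1,0,0,0],
    [0,0,1,0,0,0],
    [0,0,1,0,0,0],
    [0,0,1,0,0,0],
    [0,0,0.5,0,0,0],
    [0,0,0,0,0,0],
  ],
)

```text
clock: 22.6
tool_pos: [0.4946, -0.2247, 0.1116]
orientation: [179.9, 0.1, -44.9]
force: [-0.2, 0.4, -0.4]
opening: 0.0153
gripper_force: 30.0
```

play_rows(
  plan=[
    [0,0,0.3,0,0,0],
    [0,0,0.2,0,0,0],
    [0,0,0.1,0,0,0],
    [0,0,0,0,0,0],
    [0,0,0,0,0,0],
  ],
)

```text
clock: 23.02
tool_pos: [0.4955, -0.2248, 0.1073]
orientation: [-180.0, -0.0, -44.9]
force: [-0.3, 0.3, -0.3]
opening: 0.0152
gripper_force: 30.0
```

play_rows(
  plan=[
    [0,0,0.1,0,0,0],
    [0,0,0,0,0,0],
    [0,0,0,0,0,0],
  ],
)

```text
clock: 23.27
tool_pos: [0.4954, -0.2248, 0.1061]
orientation: [-180.0, -0.0, -44.9]
force: [0.7, -0.5, 0.0]
opening: 0.0155
gripper_force: 30.0
```

play_rows(
  plan=[
    [0,0,0,0,0,0],
    [0,0,0,0,0,0],
    [0,0,0,0,0,0],
    [0,0,0,0,0,0],
    [0,0,0,0,0,0],
    [0,0,-0.5,0,0,0],
    [0,0,-1.5,0,0,0],
    [0,0,-2.5,0,0,0],
    [0,0,-3,0,0,0],
    [0,0,-3,0,0,0],
    [0,0,-3,0,0,0],
    [0,0,-2,0,0,0],
    [0,0,0,0,0,0],
  ],
  grip=4.5,
)

```text
clock: 24.35
tool_pos: [0.4974, -0.2255, 0.2666]
orientation: [-179.8, -0.4, -44.9]
force: [1.3, 0.4, 0.3]
opening: 0.0452
gripper_force: 0.0
```

Run:
```python
from look import *
rel((.496,-.2247,.1056),(180,0,-45))
w=save('wrist','wrist10')['frame'][60:280,180:460]
for t in ('stylus_grip',): print(t,[(np.round(d['position'],3).tolist(),round(d['score'],2)) for d in spot_point('wrist',t)[:3]])
a=save('scene','scene10')['frame'][100:320,150:430]
for t in ('stylus_grip','clamp_handle','lid_edge'): print(t,[(np.round(d['position'],3).tolist(),round(d['score'],2)) for d in spot_point('scene',t)[:3]])
cv2.imwrite('pics/crop10.png',cv2.resize(np.hstack([w,a])[:,:,::-1],(800,314),interpolation=cv2.INTER_CUBIC))
```

```text
pos [ 0.4974 -0.2255  0.2666] rpy [-179.8   -0.4  -44.9] F [1.3 0.4 0.3] t 24.35
rel cm [-0.27  0.11 16.1 ] turn [-0.2 -0.4  0.1]
stylus_grip [([0.406, -0.225, 0.098], 0.85), ([0.496, -0.222, 0.099], 0.61)]
stylus_grip [([0.409, -0.224, 0.095], 0.62), ([0.493, -0.14, 0.097], 0.49), ([0.492, -0.225, 0.098], 0.42)]
clamp_handle []
lid_edge [([0.493, 0.149, 0.08], 0.92)]
```

View pics/crop10.png

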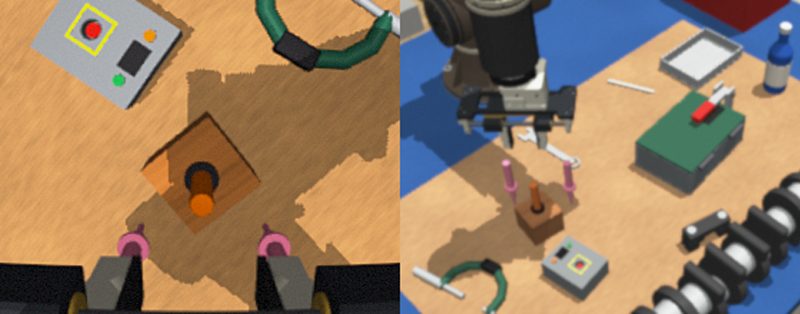

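The stylus is hanging in its stand at (202,185). In the right half the lid is shut and the clamp lies down on it at (705,110). The bystanders haven't moved, and the robot is clear. Handing in.

```bash
python3 -c "
from plant import *
print(close_job())"
```

```text
the job is handed in; nothing more can be done
None
```

The job is handed in at about 24 s on the robot's clock: lid shut, clamp down on it, start button held fully in for over 0.8 s, stylus hung back in its stand, and the bystanders untouched; the judge returned no verdict.

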